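Unlock and open the sliding hatch of a slant-fronted food bin

ROBOT

A 7-joint arm with a two-finger parallel gripper is mounted at the origin on a cart in front of the work surface, level with it; the furniture and walls round the work are solid. World frame = base frame: x ahead of the robot, y to its left, z up, the work surface at z = 0. Lengths are in m, angles in rad, forces in N, time in s.
With the tool pointing down it reaches from about 0.425 to 0.925 m from the base axis. Payload 6.8 kg.
Tool frame: the origin (TCP) lies on the centre line of the jaws, within the pads' length; the fingertips stand 19 mm ahead of it and the grasp point (between the pads) is the TCP (ctrl.tips_ahead is the distance from the TCP to the fingertips, in m); z points along the fingers, y is the line along which they close (so a half turn about z gives the same grasp; the last joint's range is limited). The gripper opens to 88 mm and grips with 3 to 60 N. Pads are 20 mm wide; open, the fingers measure 115 mm over their backs; the gripper's body (75 mm by 178 mm) begins 61 mm behind the grasp point.
Start: joints at [1.049, 0.477, 0.022, 1.555, -0.011, 1.109, -0.083], TCP at [0.271, -0.618, 0.242] pointing down, gripper open.
Joint ranges: [-2.96, 2.96], [-0.34, 2.1], [-1.41, 1.46], [0.24, 2.44], [-1.37, 4.51], [0.17, 1.92], [-2.96, 2.96]. Speed limits (rad/s): [2.39, 2.39, 3.14, 3.14, 3.14, 3.14, 3.14].

INTERFACE

Orientations are given as a unit quaternion [w, x, y, z].
In Python, from station import ctrl gives the robot as it stands.
- The arm moves only by the tool servo_tool, never from a script. Its arguments are lists of equal length, an entry for each row: "dp": the shift along the tool's x, y, z in m, a list of three; "rot": the turn, a rotation vector about the tool's x, y, z in degrees, a list of three; "claw": the finger opening in m, from 0 to 0.0878. In form: {"dp": [[dx, dy, dz], ...], "rot": [[rx, ry, rz], ...], "claw": [claw, ...]}. A call has 1 to 8 rows; each row shifts and turns the commanded pose from where the row before left it, along the tool's axes as they then stand; what a row does not reach is not made up. A row lasts 1/10 s, in which the tool goes at most 50 mm and 8.59 degrees, less where a joint would pass 70% of its speed; a pose out of reach is approached as far as the arm can. A call with a gripper value outside its range is refused whole. The fingers move at their own pace and stop on an object; "grip_force" is the grip in N (left out, the last holds). Time passes only in rows, so rows that do not move let the fingers close. It gives the time, the measured TCP pose, the force, the opening and the grip force at its end, in the units of the state.
- ctrl.read_state(): the state, without advancing time (a new reading comes with each control period).
- ctrl.get_image(name): name is "scene" or "top" or "wrist"; returns (picture, depth): 480x640x3 uint8, red, green, blue; 480x640 float32, m along the optical axis (not along the pixel's ray), 0 where there is no reading.
- ctrl.camera_params(name): a dict with "K" (3x3 intrinsics, pixels), "extrinsics" (4x4, takes a point from camera to world coordinates); the wrist camera has in their place "tool_from_camera" (4x4, takes a point from camera to tool coordinates, whose origin is the TCP and whose axes are the flange's). Camera axes: x right, y up, looking along -z (the intrinsics and any distortion apply to the point x, -y, -z); pixel columns grow to the right and rows downward; lengths in m; the calibration is good to about 2 mm. A picture is of the moment at which its call begins: read the wrist's pose just before it. camera_params takes no time and is no camera call.
- ctrl.hand_in(): hands the job in; it is judged then, once.
The state is a dict: "t": time; "q": joint angles; "qd": joint speeds; "effort": joint torques, N m; "ee_pos": TCP position; "orientation": TCP orientation; "force": force on the tool from outside, world axes, zero at the start; "wrist_torque": the same for the moment, N m; "finger_gap": finger opening in m; "finger_force": force on a finger pad.
Only numpy, scipy, OpenCV 4.12 (cv2) and the standard library are available. Lean on these libraries where they do the work, as an engineer would, in place of code of your own. Each camera call takes 0.05 s, during which the arm holds its last target. There are 200 camera calls.

TASK

The food bin's see-through hatch is held shut by its orange catch. Slide the orange catch all the way down the slanting front to free the hatch, then slide the hatch by its blue handle fully open to its stop on the left and leave it there, with the catch still down. Do not knock over or shove aside the jars, the tin in the bin or the other things standing about.

Things in the scene. Friction and masses are not known exactly. Their poses are not given: they have to be found in the camera images.
- bin: Wooden food bin, fixed on a 22 thick marble slab, 220 deep (x) x 280 wide (y) x 284 high. Origin: centre of its underside; x from its front to its back, y to its left seen from the front, z up. Front wall 60 high at x = -110; from its top the front slants up and back at 34 degrees to the horizontal, 190 long, to x = 48, z = 166. A shelf board stands above it.
- shelf_edge (a point): Middle of the lower front edge of the bin's shelf board, at x = -50, y = 0, z = 270 of the bin, axes as the bin's. The board is 14 thick and runs 160 back, over the full width; a thin steel rail on its front edge rises 24 above this point. It overhangs the blue handle: a gripper pointing straight down has no room there; one tilted 34 degrees, square to the slanting front, has.
- catch_grip (a point): Middle of the orange thumb grip of the catch, low on the slanting front: 22 wide (y) x 16 (x) x 28 high (z). The point lies 20 off the front's surface, the grip's top 34. Nothing within 35 to either side of it stands more than 7 off the surface. Axes: x up the slant, y to the bin's left, z straight out of the slanting front (34 degrees from vertical). Moves with the catch.
- catch (a joint): Position of the catch, m: 0 fully up (its steel bolt stands in the notch of the hatch's lower edge), 0.025 fully down (against x of point catch_grip), at the end of its travel. The bolt leaves the notch at 0.012. Stiff, takes about 2 N, and stays where it is left.
- hatch_grip (a point): Middle of the blue block handle of the hatch: 44 long (x) x 22 wide (y) x 32 high (z). The point lies 24 off the surface of the slanting front, the handle's top 40, its plinth 10. Nothing within 45 to either side of it stands more than 10 off the surface. Axes as for catch_grip. Moves with the hatch.
- hatch (a joint): Position of the hatch (clear pane in a white frame, 135 wide), m: 0 shut, at the right end; 0.110 fully open, at its stop, moved along +y of point hatch_grip (to the bin's left). While the catch is up the bolt stops it at 0.012. Takes about 2 N, and stays where it is left.
- spice_0: Spice jar with red cap, diameter 45, 106 high, loose on the bin's shelf board, towards the right. Origin: centre of the underside.
- spice_1: Spice jar with green label, diameter 45, 106 high, loose on the bin's shelf board, towards the left. Origin: centre of the underside.
- fish_tin: Flat round tin, diameter 86, 40 high, inside the bin behind the hatch. Origin: centre of the underside.
- mug_a: Green and white mug, 86 x 120 x 88, at the right end of the worktop. Origin: centre of the underside.
- lemon: Lemon, 78 x 55 x 56, lying on the worktop right of the bin. Origin: centre of the underside.
- yoghurt_cup: White yoghurt cup, diameter 72, 71 high, in front of the microwave. Origin: centre of the underside.

How it is judged:
By the outcome, as a careful person would: the job done as asked, in the order asked, and still so for the second after the job is handed in, with the robot touching nothing.
It also fails if it takes over 51 s, if anything falls off the work surface, if the arm or the gripper's body presses on something with over 40 N, if the wrist force passes 120 N, or if a joint passes its speed limit or range.

## Working session

There is one attempt and no reset: what is moved stays moved. The work goes in short steps, Python scripts to look and compute and a tool call to move; the robot and the scene stay as the last step left them, time stands still between calls to the robot, and variables do not carry over. Pictures are saved under pics/ and viewed, at most 10 in all, crops included, and the job is handed in when it is done.

Besides the shell and the picture viewer there is one more tool, called after "Request:" as name(argument=value, ...) on one line, values as JSON. servo_tool: Moves the arm, as the interface text tells. Its arguments: {"type":"object","properties":{"dp":{"type":"array"},"rot":{"type":"array"},"claw":{"type":"array"},"grip_force":{"type":"number"}},"required":["dp","rot","claw"]}

```bash
mkdir -p pics; cat > h.py <<'E'
import numpy as np, cv2
from scipy.spatial.transform import Rotation as R
from station import ctrl
def grab(n,tag):
    s=ctrl.read_state(); im,d=ctrl.get_image(n); p=ctrl.camera_params(n)
    if n=="wrist":
        T=np.eye(4); q=s["orientation"]; T[:3,:3]=R.from_quat([q[1],q[2],q[3],q[0]]).as_matrix(); T[:3,3]=s["ee_pos"]
        E=T@np.array(p["tool_from_camera"])
    else: E=np.array(p["extrinsics"])
    cv2.imwrite(f"pics/{tag}.png",im[:,:,::-1]); np.savez(f"pics/{tag}.npz",im=im,d=d,K=p["K"],E=E,dist=np.array(p.get("distortion",[0])))
    return im,d,np.array(p["K"]),E
def world(d,K,E):
    v,u=np.mgrid[:d.shape[0],:d.shape[1]]
    c=np.stack([(u-K[0,2])/K[0,0]*d,-(v-K[1,2])/K[1,1]*d,-d],-1)
    return c@E[:3,:3].T+E[:3,3]
E
python3 - <<'E'
from h import *
for n in("scene","top"):
    im,d,K,E=grab(n,n+"0"); print(n,K.tolist(),E.round(3).tolist(),ctrl.camera_params(n).keys())
    W=world(d,K,E); hsv=cv2.cvtColor(im,cv2.COLOR_RGB2HSV)
    for nm,lo,hi in(("orange",(5,150,120),(18,255,255)),("blue",(100,130,60),(125,255,255))):
        m=cv2.inRange(hsv,lo,hi); k,l,st,c=cv2.connectedComponentsWithStats(m)
        for i in range(1,k):
            if st[i,4]>40:
                w=W[(l==i)&(d>0)]; print(nm,st[i],c[i].round(),np.median(w,0).round(3) if len(w) else None)
s=ctrl.read_state();print(s["ee_pos"],s["orientation"],s["t"])
cv2.imwrite("pics/both.png",np.hstack([cv2.imread("pics/scene0.png"),cv2.imread("pics/top0.png")])[:, :])
E
```

```text
scene [[515.7107258179693, 0.0, 327.6953031906425], [0.0, 515.7107258179693, 242.50903774891717], [0.0, 0.0, 1.0]] [[-0.733, 0.387, -0.56, -0.297], [-0.68, -0.41, 0.608, 1.036], [0.006, 0.826, 0.563, 1.055], [0.0, 0.0, 0.0, 1.0]] dict_keys(['K', 'extrinsics'])
orange [ 433    0   57   60 1500] [464.  28.] [ 0.885 -1.173  0.552]
orange [322  62  94  40 737] [368.  82.] [ 0.811 -0.366  0.514]
orange [240 107  44  24 442] [261. 119.] [0.81  0.122 0.514]
orange [ 489  184   30   77 1015] [502. 211.] [ 0.562 -1.17  -0.245]
orange [  0 276  76  44 603] [ 42. 294.] [0.98  0.767 0.174]
orange [ 16 298  19   9  68] [ 24. 301.] [0.965 0.823 0.175]
orange [271 299  13  14  99] [277. 306.] [0.526 0.347 0.118]
orange [  2 300  39  22 130] [ 22. 311.] [0.929 0.837 0.175]
orange [  4 302  14  12  66] [ 10. 308.] [0.967 0.855 0.174]
orange [ 17 313  46  24  69] [ 41. 325.] [0.957 0.817 0.09 ]
orange [558 320  82  40  97] [602. 341.] [-0.072 -1.19  -0.741]
orange [ 34 365  26  15  46] [ 47. 372.] [0.871 0.854 0.007]
orange [390 381  40  41  61] [409. 401.] [ 0.417 -0.262 -0.738]
orange [371 414  22  22  55] [381. 424.] [ 0.429 -0.077 -0.726]
orange [252 472  11   8  45] [258. 476.] [ 0.373  0.58  -0.245]
blue [271 263  17  17 147] [279. 271.] [0.589 0.278 0.165]
top [[478.9384958390392, 0.0, 324.493401163436], [0.0, 478.9384958390392, 235.99479263909214], [0.0, 0.0, 1.0]] [[-0.016, 0.983, -0.185, 0.323], [-1.0, -0.011, 0.028, 0.095], [0.026, 0.186, 0.982, 1.376], [0.0, 0.0, 0.0, 1.0]] dict_keys(['K', 'extrinsics'])
orange [213 241  14  13  91] [219. 248.] [0.53  0.337 0.127]
blue [237 212  12  18 139] [242. 220.] [0.593 0.27  0.173]
[ 0.27121393 -0.61756504  0.2407994 ] [-7.76433588e-04  9.78664912e-01  2.05461264e-01 -2.36806027e-04] 0.1
```

View pics/scene0.png

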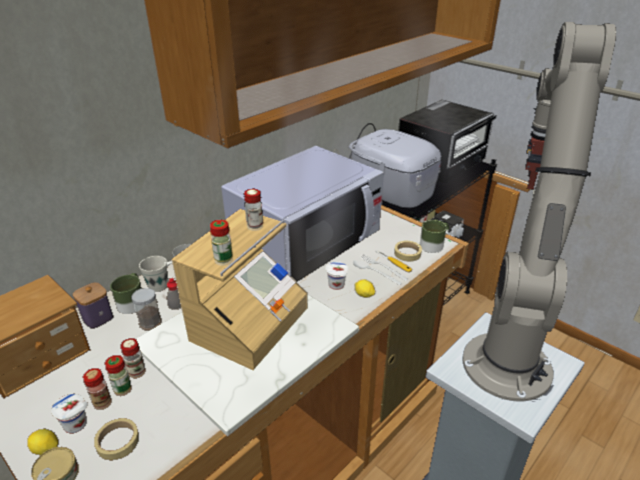

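View pics/top0.png

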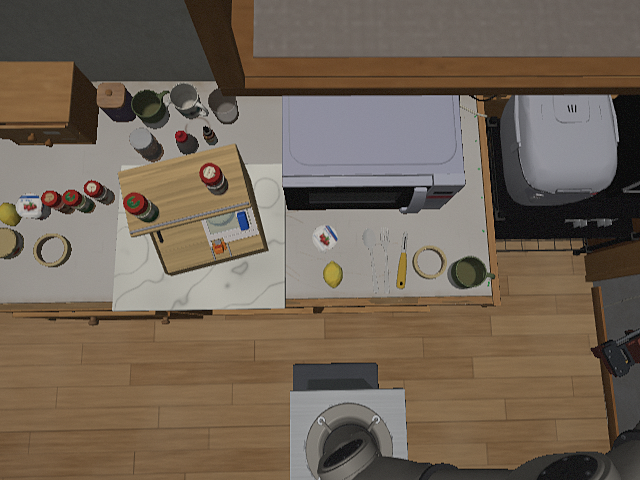

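Scene view: the bin stands on the slab, with the catch at (277,306), the blue handle at (279,271) and jars on the shelf. In the top view the catch is at (219,248) and the handle at (242,220), with the bin yawed about 13°. The lemon, yoghurt cup and mug are to its right.

```bash
cat >> h.py <<'E'
def plane(P,it=300,tol=.003):
    r=np.random.default_rng(0);b=None
    for _ in range(it):
        a=P[r.choice(len(P),3,False)];n=np.cross(a[1]-a[0],a[2]-a[0]);L=np.linalg.norm(n)
        if L<1e-6: continue
        m=abs((P-a[0])@(n/L))<tol
        if b is None or m.sum()>b.sum(): b=m
    Q=P[b];c=Q.mean(0);n=np.linalg.svd(Q-c,full_matrices=False)[2][2]
    return c,n*np.sign(n[2]),b.sum()
E
python3 - <<'E'
from h import *
for n,box in(("scene0",(205,320,250,345)),("top0",(170,235,200,265))):
    f=np.load(f"pics/{n}.npz");W=world(f["d"],f["K"],f["E"])
    P=W[box[1]:box[3],box[0]:box[2]].reshape(-1,3)
    P=P[(P[:,2]>.05)&(P[:,2]<.3)]
    c,nn,k=plane(P);print(n,len(P),k,c.round(4),nn.round(4),"tilt",np.degrees(np.arccos(nn[2])),"yaw",np.degrees(np.arctan2(-nn[1],-nn[0])))
    for p in((.526,.347,.118),(.589,.278,.165),(.53,.337,.127),(.593,.27,.173)): print((np.array(p)-c)@nn)
p=ctrl.camera_params("wrist");print(np.array(p["tool_from_camera"]).round(3),np.array(p["K"])[0,0])
E
```

```text
scene0 1111 587 [0.5681 0.5135 0.1037] [-2.441e-01  9.698e-01  6.000e-04] tilt 89.96840578483311 yaw -75.87297100639702
-0.15120422243414156
-0.2334680934450397
-0.16187311790359712
-0.2421980266659729
top0 895 708 [0.5296 0.4312 0.11  ] [-0.5131 -0.1476  0.8456] tilt 32.26749784072163 yaw 16.04933983220859
0.021016612451691775
0.0386192970229476
0.02805040924215904
0.04451233468315209
[[-0.001  0.963  0.27   0.073]
 [ 1.     0.001  0.001  0.001]
 [ 0.001  0.27  -0.963 -0.143]
 [ 0.     0.     0.     1.   ]] 373.7223944671323
```

Request:
servo_tool(dp=[[0,-0.03,-0.035],[0,-0.035,-0.035],[0,-0.035,-0.03],[0.041,0,0],[0.041,0,0],[0.041,0,0],[0.041,0,0],[0.041,0,0]], rot=[[0,0,0],[0,0,0],[0,0,0],[0,0,-4.2],[0,0,-4.2],[0,0,-4.2],[0,0,-4.2],[0,0,-4.2]], claw=[0.04,0.04,0.04,0.04,0.04,0.04,0.04,0.04])

```text
t: 0.9
ee_pos: [0.405, -0.417, 0.3413]
orientation: [-0.0, 0.924, 0.382, -0.0]
force: [-0.1, 0.4, -0.2]
finger_gap: 0.0403
finger_force: 0.0
```

Request:
servo_tool(dp=[[0.041,0,0],[0.041,0,0],[0.041,0,0],[0.041,0,0],[0.041,0,0],[0.041,0,0],[0.041,0,0],[0.041,0,0]], rot=[[0,0,-4.2],[0,0,-4.2],[0,0,-4.2],[0,0,-4.2],[0,0,-4.2],[0,0,-4.2],[0,0,-4.2],[0,0,-4.2]], claw=[0.04,0.04,0.04,0.04,0.04,0.04,0.04,0.04])

```text
t: 1.7
ee_pos: [0.5688, -0.1382, 0.3412]
orientation: [-0.0, 0.775, 0.633, -0.0]
force: [0.8, -0.1, 0.0]
finger_gap: 0.0403
finger_force: 0.0
```

Request:
servo_tool(dp=[[0.041,0,0],[0.041,0,0],[0.041,0,0],[0.041,0,0],[0.041,0,0],[0.041,0,0],[0.041,0,0],[0.041,0,0]], rot=[[0,0,-4.2],[0,0,-4.2],[0,0,-4.2],[0,0,-4.2],[0,0,-4.2],[0,0,-4.2],[0,0,-4.2],[0,0,-4.2]], claw=[0.04,0.04,0.04,0.04,0.04,0.04,0.04,0.04])

```text
t: 2.5
ee_pos: [0.551, 0.1846, 0.3412]
orientation: [-0.0, 0.559, 0.829, -0.0]
force: [-0.2, -0.0, -0.3]
finger_gap: 0.0399
finger_force: 0.0
```

Request:
servo_tool(dp=[[0.041,0,0],[0.041,0,0],[0.041,0,0],[0,0,0],[0,0,0],[0,0,0],[0,0,0],[0,0,0]], rot=[[0,0,-6],[0,0,-7],[0,0,-8],[0,0,-8],[0,0,-8],[0,0,-8],[0,0,-8],[0,0,-8]], claw=[0.04,0.04,0.04,0.04,0.04,0.04,0.04,0.04])

```text
t: 3.3
ee_pos: [0.4934, 0.2909, 0.3412]
orientation: [-0.0, 0.059, 0.998, -0.0]
force: [0.4, 0.2, -0.5]
finger_gap: 0.04
finger_force: 0.0
```

```bash
cat >> h.py <<'E'
YAW=14.1
B=R.from_euler("z",YAW,degrees=True).as_matrix()@R.from_euler("y",-34,degrees=True).as_matrix() # cols: up slant, left, out
TGT=B@np.diag([-1,1,-1.])  # tool: x down slant, y left, z in
def rel(target=None):
    s=ctrl.read_state();q=s["orientation"];T=R.from_quat([q[1],q[2],q[3],q[0]]).as_matrix()
    print("t",s["t"],"pos",s["ee_pos"].round(4),"rotvec tool deg",np.degrees(R.from_matrix(T.T@TGT).as_rotvec()).round(2),"q",np.round(s["q"],2))
    if target is not None: print("shift in final tool axes mm",(1000*TGT.T@(np.array(target)-s["ee_pos"])).round(1))
E
python3 -c "
from h import *
rel(np.array([.53,.342,.12])+.12*B[:,2])"
```

```text
t 3.3 pos [0.4934 0.2909 0.3412] rotvec tool deg [ -6.22 -33.66 -20.23] q [ 0.05  0.35 -0.88  1.63  0.28  1.29  0.57]
shift in final tool axes mm [83.9 40.7 90.2]
```

Request:
servo_tool(dp=[[0,0,0],[0,0,0],[0,0,0],[0,0,0],[0,0,0],[0.03,0.015,0],[0.03,0.015,0],[0,0,0]], rot=[[-1.24,-6.73,-4.05],[-1.24,-6.73,-4.05],[-1.24,-6.73,-4.05],[-1.24,-6.73,-4.05],[-1.24,-6.73,-4.05],[0,0,0],[0,0,0],[0,0,0]], claw=[0.04,0.04,0.04,0.04,0.04,0.04,0.04,0.04])

```text
t: 4.1
ee_pos: [0.4343, 0.3088, 0.3058]
orientation: [0.289, -0.117, 0.949, 0.034]
force: [0.4, -0.5, 0.0]
finger_gap: 0.04
finger_force: 0.0
```

```bash
cat >> h.py <<'E'
def meas(tag,P0=None):
    im,d,K,E=grab("wrist",tag);W=world(d,K,E);hsv=cv2.cvtColor(im,cv2.COLOR_RGB2HSV)
    for nm,lo,hi in(("orange",(5,150,120),(18,255,255)),("blue",(100,130,60),(125,255,255))):
        m=cv2.inRange(hsv,lo,hi); k,l,st,c=cv2.connectedComponentsWithStats(m)
        i=1+np.argmax(st[1:,4]); w=W[(l==i)&(d>0)]@B
        h=np.percentile(w[:,2],90); t=w[w[:,2]>h-.003]  # top face
        t=t[t[:,2]<h+.004]; lo_,hi_=np.percentile(t,2,0),np.percentile(t,98,0)
        print(nm,st[i],"top size mm",(1000*(hi_-lo_)).round(1),"centre slant",((lo_+hi_)/2).round(4),"world",(B@((lo_+hi_)/2)).round(4))
    return im,d,W
E
python3 - <<'E'
from h import *
rel()
im,d,W=meas("w1")
P=(W@B)[d>0]; c,n,k=plane(P[::7],tol=.002);print("dominant plane",c.round(4),(B@n).round(3),k,len(P)//7,"yaw/tilt",np.degrees(np.arctan2(-(B@n)[1],-(B@n)[0])),np.degrees(np.arccos((B@n)[2])))
E
```

```text
t 4.1 pos [0.4343 0.3088 0.3058] rotvec tool deg [-0.17 -0.11  0.04] q [ 0.06  0.01 -0.98  2.15  0.67  0.62  0.41]
orange [309 178  34  24 766] top size mm [14.7 20.5  3.7] centre slant [ 0.5599  0.1979 -0.2202] world [0.5214 0.335  0.1306]
blue [ 229  233   27   48 1113] top size mm [40.4 18.5  3.5] centre slant [ 0.6213  0.1172 -0.2141] world [0.5871 0.2683 0.1699]
dominant plane [ 0.4668  0.3173 -0.2887] [-0.007  0.003  1.   ] 7120 43707 yaw/tilt -22.66225784692432 0.41431364246018954
```

View pics/w1.png

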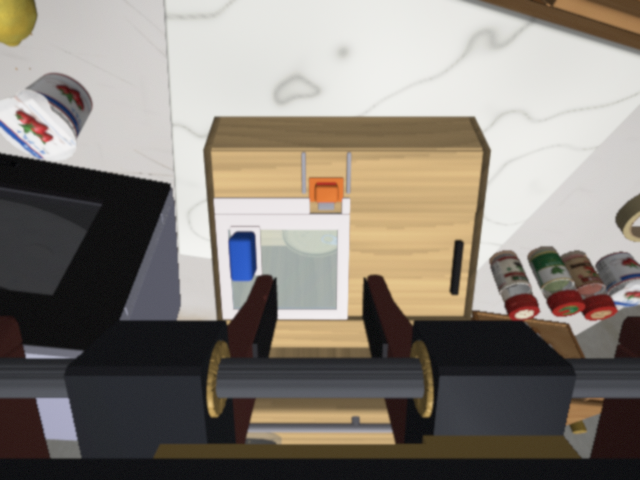

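The wrist view has the catch's grip at (326,190) and the blue handle at (242,256). The gripper is square to the front, and there's nothing near the grips.

```bash
python3 - <<'E'
from h import *
f=np.load("pics/w1.npz");W=world(f["d"],f["K"],f["E"])@B
print("wood n",np.median(W[170:200,400:440].reshape(-1,3),0).round(4),np.median(W[240:280,380:430].reshape(-1,3),0).round(4),np.median(W[270:300,460:465].reshape(-1,3),0).round(4))
rel(B@np.array([.5599,.1979,-.2262]))
E
```

```text
wood n [ 0.556   0.2909 -0.2537] [ 0.6352  0.2813 -0.2558] [ 0.6642  0.3448 -0.2558]
t 4.15 pos [0.4364 0.3086 0.307 ] rotvec tool deg [-0.18 -0.04 -0.06] q [ 0.06  0.01 -0.98  2.15  0.67  0.62  0.41]
shift in final tool axes mm [ 25.    4.9 202.1]
```

Request:
servo_tool(dp=[[0.013,0.002,0.03],[0.012,0.003,0.045],[0,0,0.045],[0,0,0.02],[0,0,0]], rot=[[0,0,0],[0,0,0],[0,0,0],[0,0,0],[0,0,0]], claw=[0.04,0.04,0.04,0.04,0.04])

```text
t: 4.65
ee_pos: [0.4931, 0.3247, 0.1789]
orientation: [0.288, -0.113, 0.95, 0.034]
force: [-0.6, -0.1, -0.0]
finger_gap: 0.0399
finger_force: 0.0
```

```bash
python3 - <<'E'
from h import *
for _ in range(3): rel(B@np.array([.5599,.1979,-.2262]))
meas("w2"); rel(B@np.array([.5599,.1979,-.2262]))
E
```

```text
t 4.65 pos [0.4931 0.3247 0.1789] rotvec tool deg [-0.34 -0.28 -0.39] q [-0.12  0.36 -0.86  2.18  1.32  0.63 -0.17]
shift in final tool axes mm [ 2.2  3.1 62.8]
t 4.65 pos [0.4931 0.3247 0.1789] rotvec tool deg [-0.34 -0.28 -0.39] q [-0.12  0.36 -0.86  2.18  1.32  0.63 -0.17]
shift in final tool axes mm [ 2.2  3.1 62.8]
t 4.65 pos [0.4931 0.3247 0.1789] rotvec tool deg [-0.34 -0.28 -0.39] q [-0.12  0.36 -0.86  2.18  1.32  0.63 -0.17]
shift in final tool axes mm [ 2.2  3.1 62.8]
orange [ 302  234   53   45 1829] top size mm [13.5 20.4  3. ] centre slant [ 0.5596  0.198  -0.2202] world [0.5212 0.335  0.1303]
blue [189 317  29   3  82] top size mm [ 1.9 16.   3.9] centre slant [ 0.6001  0.1181 -0.2358] world [0.5816 0.2679 0.1401]
t 4.7 pos [0.4925 0.3255 0.1807] rotvec tool deg [-0.27 -0.15 -0.35] q [-0.12  0.36 -0.86  2.18  1.32  0.63 -0.17]
shift in final tool axes mm [ 2.9  2.2 64.6]
```

View pics/w2.png

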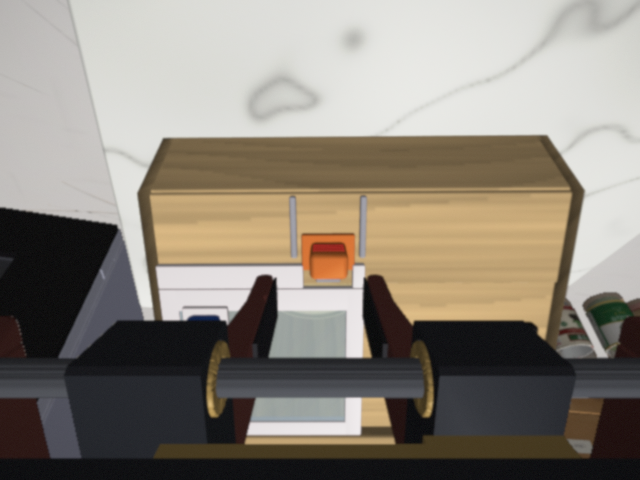

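The catch's grip is at (328,262), centred between the fingers, and both measurements agree to within 0.5 mm. I'll go in and grip it.

Request:
servo_tool(dp=[[0.001,0.001,0.025],[0.001,0.001,0.025],[0,0,0.013],[0,0,0],[0,0,0],[0,0,0]], rot=[[0,0,0],[0,0,0],[0,0,0],[0,0,0],[0,0,0],[0,0,0]], claw=[0.04,0.04,0.04,0.04,0.015,0.015], grip_force=12)

```text
t: 5.3
ee_pos: [0.5243, 0.3362, 0.1305]
orientation: [0.291, -0.114, 0.949, 0.035]
force: [-0.8, -0.2, 0.4]
finger_gap: 0.0275
finger_force: 0.0
```

Request:
servo_tool(dp=[[0,0,0],[0,0,0]], rot=[[0,0,0],[0,0,0]], claw=[0.015,0.015])

```text
t: 5.5
ee_pos: [0.5242, 0.337, 0.1303]
orientation: [0.292, -0.115, 0.949, 0.036]
force: [-2.2, 0.1, 6.6]
finger_gap: 0.0222
finger_force: 12.0
```

```bash
python3 - <<'E'
from h import *
rel(B@np.array([.5599,.1979,-.2262]))
s=ctrl.read_state();print(B.T@s["force"],s["finger_gap"],s["finger_force"])
E
```

```text
t 5.5 pos [0.5242 0.337  0.1303] rotvec tool deg [-0.13  0.16 -0.23] q [-0.17  0.5  -0.79  2.15  1.53  0.65 -0.31]
shift in final tool axes mm [ 2.5 -1.3  4. ]
[1.88111427 0.64624953 6.63303792] 0.022243813768058243 12.003731578588486
```

Gripped at 22 mm. Next I'll pull it down the slant.

Request:
servo_tool(dp=[[0.004,0,0],[0.005,0,0],[0.005,0,0],[0.005,0,0],[0.005,0,0],[0.002,0,0],[0,0,0],[0,0,0]], rot=[[0,0,0],[0,0,0],[0,0,0],[0,0,0],[0,0,0],[0,0,0],[0,0,0],[0,0,0]], claw=[0.015,0.015,0.015,0.015,0.015,0.015,0.015,0.015])

```text
t: 6.3
ee_pos: [0.5041, 0.332, 0.1162]
orientation: [0.292, -0.115, 0.949, 0.035]
force: [-2.8, -0.1, 9.6]
finger_gap: 0.0218
finger_force: 12.0
```

```bash
python3 - <<'E'
from h import *
rel(B@np.array([.5349,.1979,-.2262]))
s=ctrl.read_state();print(B.T@s["force"],s["finger_gap"],s["finger_force"])
meas("w3")
E
```

```text
t 6.3 pos [0.5041 0.332  0.1162] rotvec tool deg [-0.18  0.25 -0.25] q [-0.19  0.5  -0.8   2.2   1.59  0.67 -0.41]
shift in final tool axes mm [ 2.5 -1.2  3.9]
[3.11852299 0.57330232 9.52943107] 0.021838638664158194 12.007052153348923
orange [ 295  296   51   33 1597] top size mm [13.8 19.9  2.8] centre slant [ 0.5345  0.198  -0.2201] world [0.5009 0.33   0.1164]Traceback (most recent call last):
  File "<stdin>", line 4, in <module>
  File "h.py", line 36, in meas
    i=1+np.argmax(st[1:,4]); w=W[(l==i)&(d>0)]@B
        ~~~~~~~~~^^^^^^^^^^
    return _wrapfunc(a, 'argmax', axis=axis, out=out, **kwds)
    return bound(*args, **kwds)
ValueError: attempt to get argmax of an empty sequence
```

Request:
servo_tool(dp=[[0.002,0,0],[0.002,0,0],[0,0,0]], rot=[[0,0,0],[0,0,0],[0,0,0]], claw=[0.015,0.015,0.015])

```text
t: 6.65
ee_pos: [0.5038, 0.3319, 0.1161]
orientation: [0.295, -0.114, 0.948, 0.035]
force: [3.6, 1.5, 12.6]
finger_gap: 0.0215
finger_force: 12.0
```

Request:
servo_tool(dp=[[-0.001,0,0],[0,0,0],[0,0,-0.01],[0,0,-0.03],[0,0,-0.03]], rot=[[0,0,0],[0,0,0],[0,0,0],[0,0,0],[0,0,0]], claw=[0.015,0.045,0.045,0.045,0.045])

```text
t: 7.15
ee_pos: [0.4612, 0.3201, 0.1703]
orientation: [0.289, -0.115, 0.95, 0.034]
force: [-0.0, 0.8, 1.1]
finger_gap: 0.0445
finger_force: 0.0
```

```bash
python3 - <<'E'
from h import *
rel(B@np.array([.6153,.1175,-.222]))
try: meas("w4")
except ValueError: pass
E
```

```text
t 7.15 pos [0.4612 0.3201 0.1703] rotvec tool deg [-0.26 -0.13 -0.27] q [-0.15  0.34 -0.87  2.25  1.36  0.63 -0.27]
shift in final tool axes mm [-84.6 -80.6  69.4]
orange [ 297  239   51   44 1676] top size mm [13.4 20.4  3.2] centre slant [ 0.5352  0.198  -0.2202] world [0.5016 0.3301 0.1167]
```

The catch has reached its end stop: the force rose with no further motion. Next I'll check the gripper's clearance at the handle against the microwave and shelf.

```bash
python3 - <<'E'
from h import *
P=[]
for n in("scene0","top0","w1"):
    f=np.load(f"pics/{n}.npz");W=world(f["d"],f["K"],f["E"]);ok=f["d"]>.25;
    if n=="w1": ok[300:]=False
    P.append(W[ok]@B)
P=np.vstack(P)
foot=np.median(np.load("pics/w1.npz")["d"][149,320:330]);f=np.load("pics/w1.npz");print("foot s",(world(f["d"],f["K"],f["E"])[146:152,240]@B).round(3).tolist())
for y0 in(.1175,.2275):
  for n0 in(-.222,-.153):
    for s0 in(.6153,):
      d=P-[s0,y0,n0]
      m=(abs(d[:,0])<.06)&(abs(d[:,1])<.11)&(d[:,2]>.045)&(d[:,2]<.3)
      q=d[m];print(y0,n0,m.sum(),q.min(0).round(3) if len(q) else "",q.max(0).round(3) if len(q) else "")
      m=(abs(d[:,0])<.3)&(d[:,1]<-.06)&(d[:,1]>-.14)&(d[:,2]>.03)&(d[:,2]<.3);q=d[m];print("  right side",m.sum(),q.min(0).round(3) if len(q) else "",q.max(0).round(3) if len(q) else "")
E
```

```text
foot s [[0.519, 0.114, -0.256], [0.52, 0.114, -0.256], [0.521, 0.114, -0.255], [0.522, 0.114, -0.255], [0.523, 0.114, -0.255], [0.524, 0.114, -0.254]]
0.1175 -0.222 0  
  right side 232 [ 0.071 -0.14   0.03 ] [ 0.124 -0.115  0.054]
0.1175 -0.153 0  
  right side 0  
0.2275 -0.222 0  
  right side 3739 [ 0.076 -0.14   0.03 ] [ 0.215 -0.06   0.189]
0.2275 -0.153 0  
  right side 2202 [ 0.076 -0.14   0.03 ] [ 0.213 -0.06   0.12 ]
```

Request:
servo_tool(dp=[[-0.02,-0.02,0],[-0.025,-0.025,0],[-0.025,-0.025,0],[-0.014,-0.01,0],[0,0,0]], rot=[[0,0,0],[0,0,0],[0,0,0],[0,0,0],[0,0,0]], claw=[0.045,0.045,0.045,0.045,0.045])

```text
t: 7.7
ee_pos: [0.5512, 0.2577, 0.2185]
orientation: [0.291, -0.112, 0.949, 0.034]
force: [-0.3, 0.5, -0.6]
finger_gap: 0.0451
finger_force: 0.0
```

```bash
python3 - <<'E'
from h import *
rel(B@np.array([.6153,.1175,-.222])); meas("w5"); rel(B@np.array([.6153,.1175,-.222]))
E
```

```text
t 7.7 pos [0.5512 0.2577 0.2185] rotvec tool deg [-0.38  0.11 -0.51] q [ 0.08  0.29 -0.84  2.14  1.14  0.51  0.18]
shift in final tool axes mm [ 2.1  1.9 69.1]
orange [ 429   97   67   42 2044] top size mm [14.8 19.3  3.5] centre slant [ 0.5351  0.1976 -0.2202] world [0.5015 0.3297 0.1167]
blue [ 308  228   35   78 2602] top size mm [39.5 18.8  3.3] centre slant [ 0.621   0.117  -0.2142] world [0.587  0.2681 0.1697]
t 7.75 pos [0.5495 0.2589 0.2175] rotvec tool deg [-0.29  0.03 -0.4 ] q [ 0.08  0.29 -0.85  2.14  1.14  0.51  0.17]
shift in final tool axes mm [ 0.4  0.3 69.1]
```

View pics/w5.png

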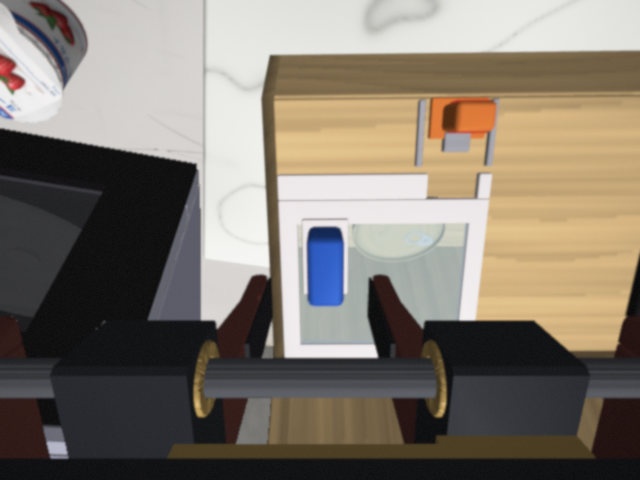

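The catch is down, with its bolt clear at (457,142) and the notch free. The blue handle, at (325,266), is centred between the fingers.

Request:
servo_tool(dp=[[0.001,0.001,0.025],[0,0,0.025],[0,0,0.018],[0,0,0],[0,0,0],[0,0,0],[0,0,0]], rot=[[0,0,0],[0,0,0],[0,0,0],[0,0,0],[0,0,0],[0,0,0],[0,0,0]], claw=[0.045,0.045,0.045,0.045,0.015,0.015,0.015], grip_force=12)

```text
t: 8.45
ee_pos: [0.5849, 0.2699, 0.1615]
orientation: [0.291, -0.115, 0.949, 0.035]
force: [-0.1, -2.2, 0.1]
finger_gap: 0.0249
finger_force: 1.7
```

Request:
servo_tool(dp=[[0,0.008,0],[0,0.015,0],[0,0.015,0],[0,0.015,0]], rot=[[0,0,0],[0,0,0],[0,0,0],[0,0,0]], claw=[0.015,0.015,0.015,0.015])

```text
t: 8.85
ee_pos: [0.5722, 0.3213, 0.1613]
orientation: [0.291, -0.114, 0.949, 0.034]
force: [-2.9, -4.2, 5.8]
finger_gap: 0.022
finger_force: 12.0
```

```bash
python3 - <<'E'
from h import *
rel(B@np.array([.6153,.227,-.222]))
s=ctrl.read_state();print(B.T@s["force"],s["finger_gap"],s["finger_force"])
E
```

```text
t 8.85 pos [0.5722 0.3213 0.1613] rotvec tool deg [-0.29  0.07 -0.28] q [-0.11  0.47 -0.77  2.07  1.39  0.6  -0.09]
shift in final tool axes mm [-0.1 54.8  1.6]
[ 0.07375497 -3.35999812  6.92435929] 0.02197813188716131 11.994286626577377
```

The hatch is moving freely.

Request:
servo_tool(dp=[[0,0.015,0],[0,0.015,0],[0,0.013,0],[0,0.008,0],[0,0.004,0],[0,0.002,0],[0,0.002,0],[0,0,0]], rot=[[0,0,0],[0,0,0],[0,0,0],[0,0,0],[0,0,0],[0,0,0],[0,0,0],[0,0,0]], claw=[0.015,0.015,0.015,0.015,0.015,0.015,0.015,0.015])

```text
t: 9.65
ee_pos: [0.5603, 0.3723, 0.1605]
orientation: [0.291, -0.111, 0.95, 0.029]
force: [-7.0, -17.1, 13.3]
finger_gap: 0.022
finger_force: 12.0
```

```bash
python3 - <<'E'
from h import *
rel(B@np.array([.6153,.227,-.222]))
s=ctrl.read_state();print(B.T@s["force"],s["finger_gap"],s["finger_force"])
E
```

```text
t 9.65 pos [0.5603 0.3723 0.1605] rotvec tool deg [-0.96  0.06 -0.43] q [-0.21  0.51 -0.78  2.02  1.37  0.69 -0.13]
shift in final tool axes mm [0.2 2.5 0.5]
[ -1.64473672 -14.90723749  17.15947399] 0.022040879750369998 12.022429928183556
```

Firm contact at the stop. I'll relax, release, back off and check.

Request:
servo_tool(dp=[[0,-0.003,0],[0,0,0],[0,0,0],[0,0,-0.01],[0,0,-0.03],[0,0,-0.04],[0.03,0,-0.02],[0,0,0]], rot=[[0,0,0],[0,0,0],[0,0,0],[0,0,0],[0,0,0],[0,0,0],[0,0,0],[0,0,0]], claw=[0.015,0.045,0.045,0.045,0.045,0.045,0.045,0.045])

```text
t: 10.45
ee_pos: [0.4769, 0.3573, 0.228]
orientation: [0.291, -0.117, 0.949, 0.035]
force: [1.0, 0.3, -0.6]
finger_gap: 0.0451
finger_force: 0.0
```

```bash
python3 - <<'E'
from h import *
rel(B@np.array([.6153,.227,-.222])); meas("w6"); grab("scene","scene1")
E
```

```text
t 10.45 pos [0.4769 0.3573 0.228 ] rotvec tool deg [-0.09  0.12 -0.03] q [-0.14  0.29 -0.91  2.12  1.14  0.69 -0.03]
shift in final tool axes mm [-32.1  -3.3 103.7]
orange [ 253  155   47   33 1480] top size mm [14.7 20.4  3.5] centre slant [ 0.5345  0.1981 -0.2202] world [0.501  0.3301 0.1164]
blue [ 297  262   29   66 1848] top size mm [39.5 19.3  3.1] centre slant [ 0.6207  0.223  -0.2142] world [0.5609 0.3708 0.1695]
```

View pics/w6.png

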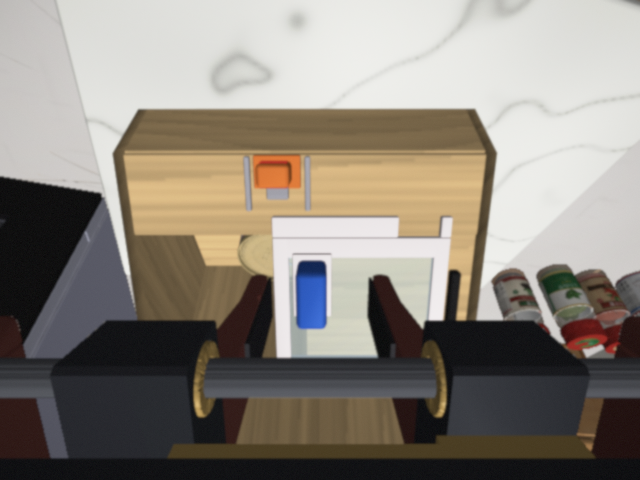

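View pics/scene1.png

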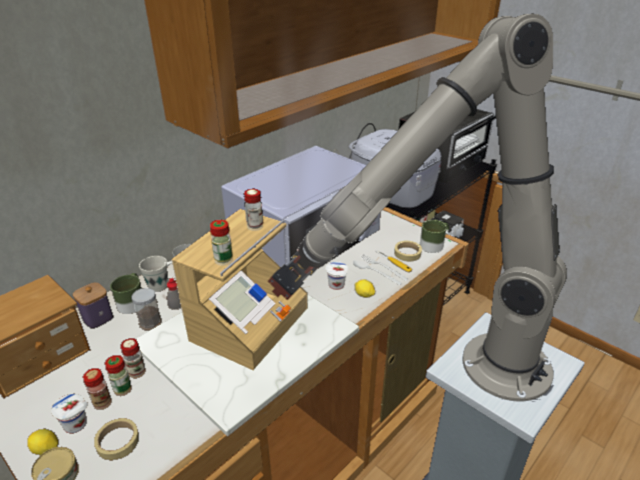

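The hatch moved about 106 mm and the catch stayed down; nothing else looks disturbed. That's a few mm short of 110, so I'll zoom in on the stop.

```bash
python3 - <<'E'
from h import *
im=cv2.imread("pics/w6.png")[200:340,230:490];cv2.imwrite("pics/c6.png",cv2.resize(im,None,fx=3,fy=3,interpolation=cv2.INTER_CUBIC))
f=np.load("pics/w6.npz");W=world(f["d"],f["K"],f["E"])@B
for r in(275,300): 
  for c in range(436,466,3): print(c,W[r,c].round(4),f["im"][r,c].mean().round())
E
```

```text
436 [ 0.6143  0.3188 -0.246 ] 236.0
439 [ 0.6148  0.3215 -0.2473] 235.0
442 [ 0.6146  0.3237 -0.2468] 236.0
445 [ 0.6143  0.3257 -0.246 ] 233.0
448 [ 0.6174  0.3309 -0.2539] 110.0
451 [ 0.615   0.331  -0.2477] 20.0
454 [ 0.6144  0.3328 -0.2462] 29.0
457 [ 0.6141  0.3348 -0.2455] 32.0
460 [ 0.6142  0.3372 -0.2458] 87.0
463 [ 0.618   0.3435 -0.2555] 173.0
436 [ 0.6352  0.3204 -0.2457] 237.0
439 [ 0.6358  0.3232 -0.2469] 238.0
442 [ 0.6358  0.3255 -0.2469] 237.0
445 [ 0.6395  0.3308 -0.2548] 149.0
448 [ 0.637   0.3313 -0.2495] 20.0
451 [ 0.6355  0.3324 -0.2463] 30.0
454 [ 0.6354  0.3347 -0.246 ] 35.0
457 [ 0.6355  0.3371 -0.2462] 74.0
460 [ 0.6401  0.3435 -0.256 ] 166.0
463 [ 0.6399  0.3458 -0.2557] 168.0
```

View pics/c6.png

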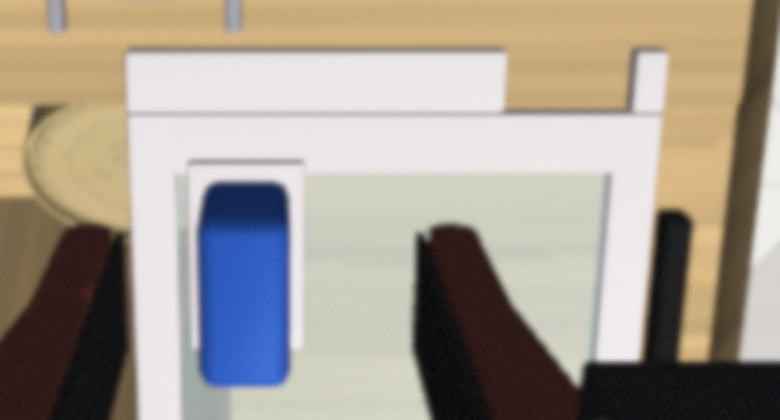

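There's a gap of about 4 mm left between the frame and the black stop at (454,290). I'll push the handle the rest of the way with loose fingers, so that backing off can't drag it.

Request:
servo_tool(dp=[[-0.03,-0.004,0.02],[-0.002,-0.003,0.03],[0,0,0.03],[0,0,0.024],[0,0,0],[0,0.004,0],[0,0.004,0],[0,0,0]], rot=[[0,0,0],[0,0,0],[0,0,0],[0,0,0],[0,0,0],[0,0,0],[0,0,0],[0,0,0]], claw=[0.036,0.036,0.036,0.036,0.036,0.036,0.036,0.036])

```text
t: 11.35
ee_pos: [0.5638, 0.3762, 0.1577]
orientation: [0.29, -0.114, 0.95, 0.034]
force: [2.5, -2.4, -1.7]
finger_gap: 0.036
finger_force: 1.5
```

```bash
python3 - <<'E'
from h import *
rel(B@np.array([.6153,.223,-.222]))
s=ctrl.read_state();print(B.T@s["force"],s["finger_gap"],s["finger_force"])
E
```

```text
t 11.35 pos [0.5638 0.3762 0.1577] rotvec tool deg [-0.38 -0.01 -0.34] q [-0.21  0.52 -0.78  2.01  1.38  0.68 -0.13]
shift in final tool axes mm [ 2.2 -4.5 -4.3]
[ 0.5451236  -2.88702877 -2.45969337] 0.035985006049639626 1.4816462248563766
```

Request:
servo_tool(dp=[[0,0,-0.003],[0,0.002,0],[0,0.002,0],[0,0.002,0],[0,0.002,0],[0,0,0]], rot=[[0,0,0],[0,0,0],[0,0,0],[0,0,0],[0,0,0],[0,0,0]], claw=[0.036,0.036,0.036,0.036,0.036,0.036])

```text
t: 11.95
ee_pos: [0.5612, 0.3797, 0.1607]
orientation: [0.291, -0.112, 0.95, 0.03]
force: [-3.8, -13.9, 8.2]
finger_gap: 0.0359
finger_force: 6.4
```

```bash
python3 - <<'E'
from h import *
rel(B@np.array([.6153,.223,-.222]))
s=ctrl.read_state();print(B.T@s["force"],s["finger_gap"],s["finger_force"])
E
```

```text
t 11.95 pos [0.5612 0.3797 0.1607] rotvec tool deg [-0.83  0.06 -0.41] q [-0.22  0.52 -0.78  2.01  1.36  0.7  -0.13]
shift in final tool axes mm [ 2.5 -8.5 -0.9]
[ -1.30366417 -12.57204783  10.76503783] 0.035944239468347475 6.431141495704651
```

Request:
servo_tool(dp=[[0,0.003,0],[0,0.003,0],[0,0,0]], rot=[[0,0,0],[0,0,0],[0,0,0]], claw=[0.036,0.036,0.036], grip_force=30)

```text
t: 12.25
ee_pos: [0.5617, 0.38, 0.1602]
orientation: [0.292, -0.109, 0.95, 0.025]
force: [-7.4, -26.8, 16.2]
finger_gap: 0.0364
finger_force: 12.2
```

```bash
python3 - <<'E'
from h import *
rel(B@np.array([.6153,.223,-.222]))
s=ctrl.read_state();print(B.T@s["force"],s["finger_gap"],s["finger_force"])
try: meas("w7")
except ValueError: pass
f=np.load("pics/w7.npz");cv2.imwrite("pics/w7c.png",cv2.imread("pics/w7.png"))
E
```

```text
t 12.25 pos [0.5617 0.38   0.1602] rotvec tool deg [-1.47  0.07 -0.54] q [-0.23  0.52 -0.78  2.    1.36  0.71 -0.14]
shift in final tool axes mm [ 2.7 -8.7 -1.5]
[ -2.29468181 -24.23124729  21.08527641] 0.03639759844430296 12.234152555465698
orange [ 198   84   87   59 4199] top size mm [14.7 19.8  3.4] centre slant [ 0.535   0.1987 -0.2202] world [0.5012 0.3307 0.1166]
blue [ 273  265   55   94 4807] top size mm [29.5 19.6  3.3] centre slant [ 0.6158  0.2232 -0.2142] world [0.5569 0.37   0.1667]
```

View pics/w7.png

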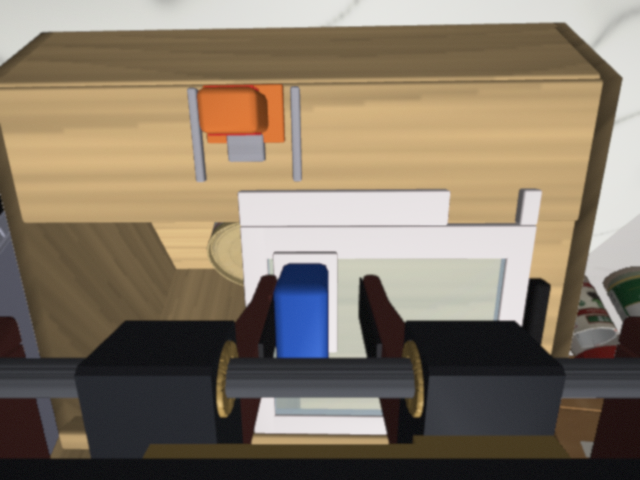

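```bash
python3 - <<'E'
from h import *
f=np.load("pics/w6.npz");W=world(f["d"],f["K"],f["E"])@B
print("row225");
for c in list(range(390,406,2))+list(range(434,446,2)): print(c,W[226,c].round(4),f["im"][226,c])
print("bolt")
for c in range(258,300,2): print(c,W[194,c].round(4),f["im"][194,c])
f=np.load("pics/w5.npz");W=world(f["d"],f["K"],f["E"])@B
print("w5 notch")
for c in list(range(420,434,2))+list(range(470,494,2)): print(c,W[186,c].round(4),f["im"][186,c])
E
```

```text
row225
390 [ 0.5752  0.2812 -0.2457] [236 232 233]
392 [ 0.5753  0.2829 -0.2463] [236 232 233]
394 [ 0.5753  0.2843 -0.246 ] [236 232 233]
396 [ 0.5756  0.286  -0.2473] [236 231 231]
398 [ 0.5753  0.2873 -0.2463] [217 200 184]
400 [ 0.5773  0.2905 -0.2541] [206 174 128]
402 [ 0.5771  0.2919 -0.2535] [205 173 124]
404 [ 0.5769  0.2933 -0.2526] [204 173 125]
434 [ 0.5774  0.3167 -0.2543] [207 175 126]
436 [ 0.5772  0.318  -0.2536] [207 175 126]
438 [ 0.5772  0.3195 -0.2537] [193 163 121]
440 [ 0.5761  0.3196 -0.2493] [132 120 111]
442 [ 0.5757  0.3205 -0.2475] [203 197 198]
444 [ 0.5757  0.322  -0.2475] [234 229 230]
bolt
258 [ 0.5523  0.1829 -0.2533] [215 182 131]
260 [ 0.5524  0.1842 -0.2544] [216 183 133]
262 [ 0.5524  0.1858 -0.2541] [216 183 131]
264 [ 0.5522  0.1874 -0.253 ] [213 180 130]
266 [ 0.5524  0.1887 -0.2542] [174 155 131]
268 [ 0.5513  0.1913 -0.247 ] [160 158 165]
270 [ 0.5514  0.1927 -0.2474] [162 161 169]
272 [ 0.5512  0.1943 -0.2464] [162 161 170]
274 [ 0.5513  0.1956 -0.2471] [162 161 169]
276 [ 0.5512  0.1972 -0.2464] [163 162 171]
278 [ 0.5512  0.1987 -0.246 ] [1
[... 596 characters left out ...]
 [ 0.5757  0.1815 -0.2472] [230 222 219]
428 [ 0.5765  0.1845 -0.2532] [207 180 141]
430 [ 0.5766  0.1859 -0.2538] [203 172 123]
432 [ 0.5766  0.1871 -0.2533] [203 173 124]
470 [ 0.5769  0.2119 -0.2539] [200 170 123]
472 [ 0.5769  0.2131 -0.2537] [200 170 123]
474 [ 0.5769  0.2146 -0.2542] [183 156 116]
476 [ 0.5762  0.2138 -0.249 ] [118 107  97]
478 [ 0.5761  0.2145 -0.2478] [160 155 155]
480 [ 0.576   0.2155 -0.2471] [227 222 223]
482 [ 0.5759  0.2165 -0.2464] [236 232 232]
484 [ 0.5761  0.2183 -0.2478] [236 232 233]
486 [ 0.5759  0.219  -0.2464] [236 232 233]
488 [ 0.576   0.2204 -0.2468] [236 231 231]
490 [ 0.5771  0.225  -0.2544] [223 209 195]
492 [ 0.5767  0.2252 -0.2517] [202 173 129]
```

In the first pictures the notch stood 8 mm from the bolt, not 12, so the hatch began about 4 mm ajar. The 106 mm it has moved therefore brings it to the 0.110 stop, and it holds rigid against 24 N. Retreating now.

Request:
servo_tool(dp=[[0,-0.008,0],[0,-0.008,0],[0,0,-0.02],[0,0,-0.04],[0.03,0,-0.04],[0.03,0,-0.03],[0,0,0]], rot=[[0,0,0],[0,0,0],[0,0,0],[0,0,0],[0,0,0],[0,0,0],[0,0,0]], claw=[0.045,0.045,0.045,0.045,0.045,0.045,0.045])

```text
t: 13.0
ee_pos: [0.4382, 0.3474, 0.2365]
orientation: [0.292, -0.118, 0.949, 0.036]
force: [-0.5, 1.3, 1.1]
finger_gap: 0.0453
finger_force: 0.0
```

```bash
python3 - <<'E'
from h import *
rel(); meas("w8")
im,d,K,E=grab("scene","scene2")
a=cv2.imread("pics/scene0.png").astype(int);b=cv2.imread("pics/scene2.png").astype(int)
m=(abs(a-b).max(2)>40).astype("uint8");k,l,st,c=cv2.connectedComponentsWithStats(m);print([s.tolist() for s in st[1:] if s[4]>30])
E
```

```text
t 13.0 pos [0.4382 0.3474 0.2365] rotvec tool deg [-0.01  0.17  0.08] q [-0.14  0.21 -0.94  2.18  1.08  0.67 -0.04]
orange [ 261  188   42   32 1154] top size mm [14.3 20.4  3.7] centre slant [ 0.5345  0.1981 -0.2203] world [0.501  0.3301 0.1163]
blue [ 300  283   25   59 1415] top size mm [39.6 19.   3.1] centre slant [ 0.6209  0.2229 -0.2142] world [0.5611 0.3707 0.1696]
[[509, 13, 68, 62, 2095], [575, 24, 33, 66, 468], [476, 64, 29, 7, 71], [209, 73, 355, 261, 14677], [546, 79, 6, 15, 64], [566, 83, 31, 8, 69], [537, 93, 14, 8, 63], [564, 92, 36, 152, 783], [554, 100, 9, 68, 222], [455, 118, 29, 31, 171], [403, 171, 31, 28, 174], [504, 186, 16, 60, 413], [518, 192, 9, 20, 70], [558, 211, 5, 38, 108], [507, 225, 8, 27, 75], [508, 253, 40, 38, 314], [493, 260, 51, 59, 1404], [555, 260, 12, 35, 275], [548, 271, 6, 15, 41], [548, 304, 14, 28, 119]]
```

The hatch is open at its stop, the catch is down and the robot is clear of everything. Handing in.

```bash
python3 -c "
from station import ctrl
print(ctrl.hand_in())"
```

```text
the job is handed in; nothing more can be done
None
```

I slid the catch fully down, then slid the hatch open to its left stop, and handed the job in at about 13 s; the catch was still down and I saw nothing else disturbed.

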